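# Lock the inspection fixture's gate arm with its pin

## Robot

A 6-joint arm with a two-finger parallel gripper is mounted at the origin on the work surface. World frame = base frame: x ahead of the robot, y to its left, z up, the work surface at z = 0. Lengths are in m, angles in rad, forces in N, time in s.
With the tool pointing down it reaches from about 0.325 to 0.775 m from the base axis. Payload 5.5 kg.
Tool frame: the origin (TCP) lies on the mounting face of the last link; the fingertips stand 173 mm ahead of it and the grasp point (between the pads) lies 155 mm ahead of it (arm.tips_ahead is the distance from the TCP to the fingertips, in m); z points along the fingers, x is the direction in which the jaws open and shut, and the axes are right-handed (so a half turn about z gives the same grasp; the last joint's range is limited). The gripper opens to 85 mm and grips with 20 to 120 N. Pads are 22 mm wide; open, the fingers measure 114 mm over their backs; the gripper's body (76 mm by 85 mm) begins 54 mm behind the grasp point. The pads swing forward as they close: fully open they stand 13 mm farther back than shut.
Start: joints at [1.197, 0.091, 1.231, -0, 1.82, -0.057], TCP at [0.187, 0.57, 0.405] pointing down, gripper open.
Joint ranges: [-2.87, 2.87], [-0.86, 2.18], [0.17, 2.46], [-1.51, 4.65], [0.06, 2.69], [-2.65, 2.65]. Speed limits (rad/s): [2.57, 2.57, 3.01, 3.14, 3.14, 3.14].

## Interface

Orientations are given as a rotation vector (axis times angle).
In Python, from station import arm gives the robot as it stands. The module is installed in compiled form; this text tells all that it offers.
- The arm moves only by the tool send_rows, never from a script. Its argument "steps" is one flat list of numbers, 5 for each row, row after row: the gripper command: -1 is fully open, 1 is shut, values between are in proportion, then the shift along the tool's x, y, z in m, then the turn about the tool's z in rad. A call has 1 to 5 rows; each row is the pose to reach, as a shift and turn from the pose measured when the call began, along the tool's axes at that moment; what a row does not reach only later rows make up. A row lasts 1/12 s, in which the tool goes at most 41.7 mm and 7.16 degrees, less where a joint would pass 70% of its speed; a pose out of reach is approached as far as the arm can. A call with a gripper value outside its range is refused whole. The fingers move at their own pace and stop on an object; "force" is the grip in N (left out, the last holds). Time passes only in rows, so rows that repeat a pose let the fingers close. It gives the time, the measured TCP pose, the force and the opening at its end, in the units of the state.
- arm.get_state(): the state, without advancing time (a new reading comes with each control period).
- arm.read_camera(name): name is "side" or "top"; returns a dict with "img" (420x560x3 uint8, blue, green, red), "fx", "fy", "cx", "cy" (pixels), "view" (4x4, takes a point from world to camera coordinates). Camera axes: x right, y down, z forward; pixel columns grow to the right and rows downward; lengths in m; the calibration is good to about 2 mm. A picture is of the moment at which its call begins. There is no depth.
- arm.hand_in(): hands the job in, once; it reports no verdict.
The state is a dict: "t": time; "joints": joint angles; "qvel": joint speeds; "tau": joint torques, N m; "eef_pos": TCP position; "tcp_rot": TCP orientation; "ft_force": force on the tool from outside, world axes, zero at the start; "wrist_torque": the same for the moment, N m; "finger_gap": opening from 0.0 (shut) to 1.0 (fully open).
Only numpy, scipy, OpenCV 4.12 (cv2) and the standard library are available. Lean on these libraries where they do the work, as an engineer would, in place of code of your own. Each camera call takes 0.05 s, during which the arm holds its last target.

## Task

Lock the yellow gate arm of the inspection fixture: take the red-knobbed pin out of the white rack and lower it (do not drop it) down through the three aligned holes of the clevis - upper ear, arm eye, lower ear - until its collar rests flat on the upper ear, then let go. Leave the blue and the black pin hanging where they are.

Things in the scene. Friction and masses are not known exactly. Their poses are not given: they have to be found in the camera images.
- lock_pin: Red-knobbed pin, 190 g, hanging upright by its collar in a fixed white rack (top 110 mm above the table, 20 mm holes). Origin: on its axis, at the collar's underside; z up. Steel collar 48 mm wide, 0 to 5 mm above the origin; round knob 30 mm wide, 5 to 50 mm above; shaft 14 mm thick, 95 mm long, below. In the rack its x axis points across the row of pins. Lifting 100 mm clears the rack, 160 mm the other pins' knobs.
- clevis: Fixed fixture: two aluminium ears 80 mm square, upright on their -y side, between them the eye of a yellow arm running off to +y over a steel hub. 30 mm round holes through all three on one vertical axis. Origin: on that axis at table level; z up. Tops and undersides: upper ear 115, 103 mm; arm eye 82, 68; lower ear 47, 35; base plate top 12. Nothing here is higher than 115 mm or moves.
- blue_pin: Blue-knobbed short pin in the rack, to be left alone. Shaft 45 mm long, else shaped as the red pin, with the same origin and axes. The rack has three holes 80 mm apart, in a row along the pins' y axis; which pin hangs in which varies.
- black_pin: Black-knobbed short pin in the rack, to be left alone. Shaft 65 mm long, else shaped as the red pin, with the same origin and axes. The rack has three holes 80 mm apart, in a row along the pins' y axis; which pin hangs in which varies.
There are look-alikes about, which are no part of the job. What is shaped like the lock_pin but orange is not meant.

How it is judged:
By the outcome, as a careful person would: the job done as asked, in the order asked, and still so for the second after the job is handed in, with the robot touching nothing.
It also fails if it takes over 40 s, if anything falls off the work surface, if the arm or the gripper's body presses on something with over 40 N, if the wrist force passes 120 N, or if a joint passes its speed limit or range.

## Working session

There is one attempt and no reset: what is moved stays moved. The work goes in short steps, Python scripts to look and compute and a tool call to move; the robot and the scene stay as the last step left them, time stands still between calls to the robot, and variables do not carry over. Pictures are saved under pics/ and viewed, and the job is handed in when it is done.

Besides the shell and the picture viewer there is one more tool, called as name(argument=value, ...) on one line, values as JSON. send_rows: Moves the arm, as the interface text tells. Its arguments: {"type":"object","properties":{"steps":{"type":"array","items":{"type":"number"}},"force":{"type":"number"}},"required":["steps"]}

```bash
mkdir -p pics
cat > h.py <<'E'
import numpy as np, cv2
from station import arm
from scipy.spatial.transform import Rotation as R
def cam(n):
    c=arm.read_camera(n); return c
def ray(c,u,v):
    V=np.array(c['view']); Rm=V[:3,:3]; t=V[:3,3]
    d=Rm.T@np.array([(u-c['cx'])/c['fx'],(v-c['cy'])/c['fy'],1]); return -Rm.T@t, d
def onz(c,u,v,z):
    o,d=ray(c,u,v); return o+d*(z-o[2])/d[2]
def proj(c,p):
    V=np.array(c['view']); q=V[:3,:3]@np.asarray(p)+V[:3,3]
    return np.array([c['fx']*q[0]/q[2]+c['cx'],c['fy']*q[1]/q[2]+c['cy']])
E
python3 - <<'E'
from h import *
for n in('side','top'):
    c=cam(n); cv2.imwrite(f'pics/{n}0.png',c['img']); o,d=ray(c,280,210); print(n,o,d,c['fx'])
s=arm.get_state(); print(s['t'],s['eef_pos'],s['tcp_rot'],s['finger_gap'],R.from_rotvec(s['tcp_rot']).as_matrix().round(3))
E
```

```text
side [-0.02267879 -0.73899834  0.74229972] [ 0.47613152  0.63442345 -0.60895866] 502.5505336634226
top [ 0.34899317 -0.05042245  0.78509157] [ 0.17787803  0.00710752 -0.98422226] 393.4695266775964
0.1 [0.18693896 0.57019766 0.4036345 ] [ 2.54324003e+00  1.84263717e+00 -2.31245409e-03] 0.9996645767230872 [[ 0.312  0.95  -0.001]
 [ 0.95  -0.312 -0.002]
 [-0.002 -0.    -1.   ]]
```

View pics/side0.png

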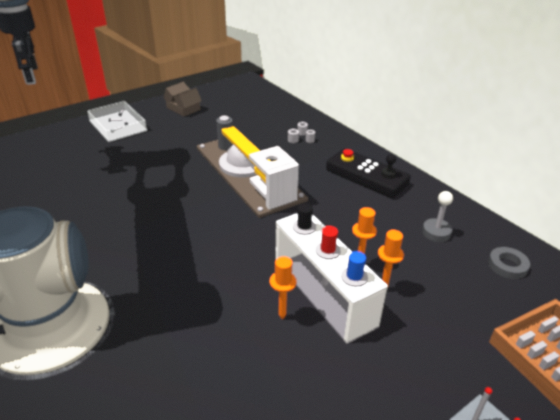

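View pics/top0.png

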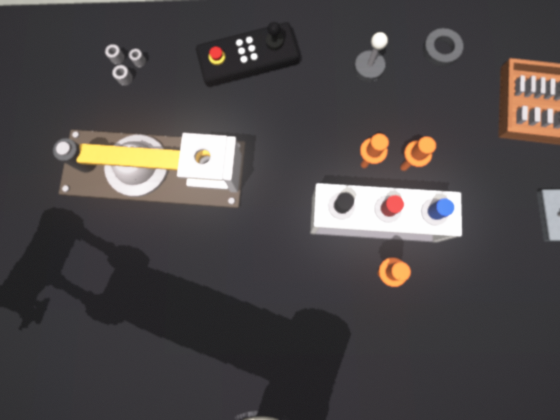

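The target is the red knob at top (394,205), side (329,237). These could be taken for it:
- Orange pins: top (375,147), (420,150), (397,271); side (366,222), (392,245), (283,272).
- Blue knob: top (443,208). Black knob: top (345,203).
- Red button on the control box: top (216,54).

Next I take a close crop and measure.

```bash
cat > m.py <<'E'
from h import *
def tri(a,pa,b,pb):
    o1,d1=ray(a,*pa);o2,d2=ray(b,*pb)
    d1/=np.linalg.norm(d1);d2/=np.linalg.norm(d2)
    st=np.linalg.lstsq(np.c_[d1,-d2],o2-o1,rcond=None)[0]
    p,q=o1+st[0]*d1,o2+st[1]*d2
    return (p+q)/2,np.linalg.norm(p-q)
def mask(im,col):
    h=cv2.cvtColor(im,cv2.COLOR_BGR2HSV)
    if col=='red': return cv2.inRange(h,(0,180,70),(4,255,255))|cv2.inRange(h,(174,180,70),(180,255,255))
    if col=='orange': return cv2.inRange(h,(7,180,120),(15,255,255))
    if col=='blue': return cv2.inRange(h,(105,150,60),(125,255,255))
    if col=='yellow': return cv2.inRange(h,(20,150,100),(32,255,255))
def blobs(m,amin=40):
    n,l,s,c=cv2.connectedComponentsWithStats(m)
    return [(c[i].round(1).tolist(),s[i].tolist()) for i in range(1,n) if s[i][4]>amin]
E
python3 - <<'E'
from m import *
S=cam('side');T=cam('top')
for col in('red','orange','blue'):
    for n,c in(('side',S),('top',T)): print(col,n,blobs(mask(c['img'],col)))
a=cv2.resize(T['img'][110:300,290:480],None,fx=3,fy=3,interpolation=cv2.INTER_CUBIC)
b=cv2.resize(S['img'][190:340,250:400],None,fx=3,fy=3,interpolation=cv2.INTER_CUBIC)
cv2.imwrite('pics/t1.png',a);cv2.imwrite('pics/s1.png',b)
cv2.imwrite('pics/cl.png',np.hstack([cv2.resize(T['img'][120:220,160:260],None,fx=4,fy=4,interpolation=cv2.INTER_CUBIC),cv2.resize(S['img'][130:230,220:320],None,fx=4,fy=4,interpolation=cv2.INTER_CUBIC)]))
E
```

```text
red side [([88.8, 42.1], [67, 0, 43, 99, 2327]), ([347.6, 152.0], [343, 149, 10, 7, 55]), ([329.0, 238.4], [322, 226, 16, 26, 326])]
red top [([215.6, 52.4], [210, 47, 12, 12, 109])]
orange side [([364.8, 228.2], [352, 207, 25, 45, 465]), ([390.9, 254.0], [378, 229, 26, 54, 561]), ([283.0, 285.4], [269, 259, 27, 59, 599])]
orange top []
blue side [([356.0, 265.1], [348, 251, 19, 29, 396])]
blue top [([444.2, 207.3], [437, 200, 16, 16, 203])]
```

View pics/t1.png

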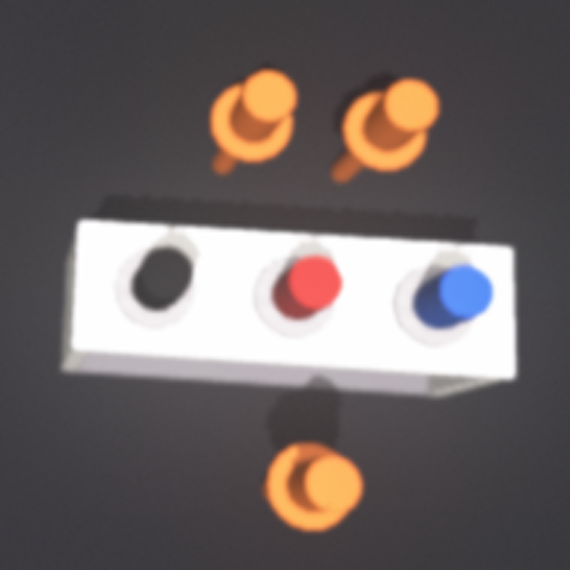

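View pics/s1.png

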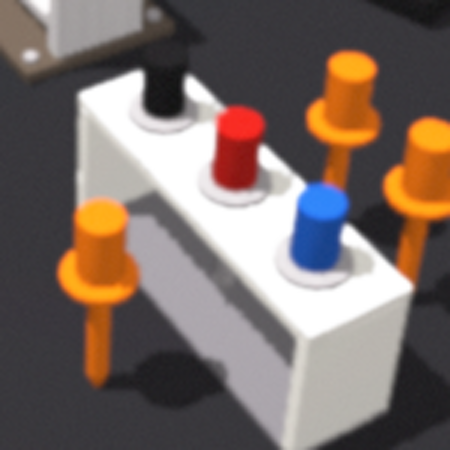

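View pics/cl.png

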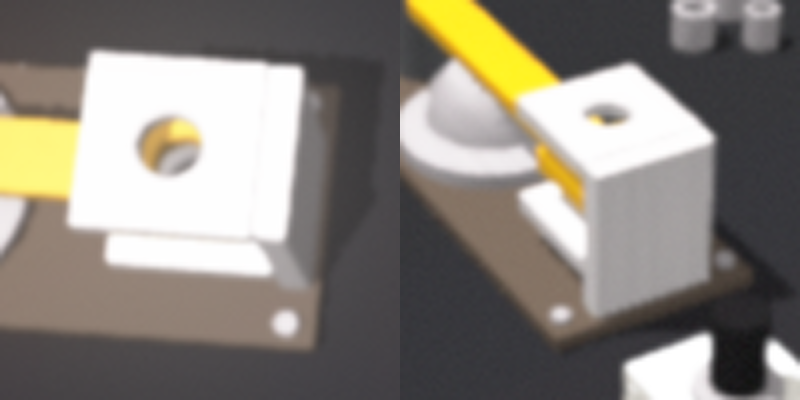

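Run:
```python
from m import *
S=cam('side');T=cam('top')
f=lambda X,k,o:((X[0]+.5)/k-.5+o[0],(X[1]+.5)/k-.5+o[1])
t=lambda X:f(X,3,(290,110)); s=lambda X:f(X,3,(250,190))
for n,a,b in(('red',(315,283),(241,124)),('blue',(466,293),(322,202)),('orA',(270,96),(351,68)),('orB',(411,106),(431,137)),('orC',(334,484),(101,217)),):
    print(n,'knob top',onz(T,*t(a),.16).round(4),onz(S,*s(b),.16).round(4),tri(T,t(a),S,s(b)))
for n,a,b in(('red',(298,294),(235,181)),('blue',(436,303),(315,259)),('black',(157,285),(164,109))):
    print(n,'collar',onz(T,*t(a),.115).round(4),onz(S,*s(b),.115).round(4))
# hole: non-white in upper ear
for n,c,(x,y) in(('top',T,(202,156)),('side',S,(271,158))):
    g=c['img'].min(2).astype(int); r=9
    w=cv2.resize(c['img'][y-r:y+r+1,x-r:x+r+1].min(2),None,fx=8,fy=8,interpolation=cv2.INTER_CUBIC)
    th,m=cv2.threshold(w,0,255,cv2.THRESH_BINARY_INV+cv2.THRESH_OTSU)
    cs,_=cv2.findContours(m,cv2.RETR_EXTERNAL,cv2.CHAIN_APPROX_NONE)
    for q in cs:
        if cv2.contourArea(q)<1000: continue
        e=cv2.fitEllipse(cv2.convexHull(q)); p=f(e[0],8,(x-r,y-r))
        print(n,'hole',p,np.array(e[1])/8,onz(c,*p,.115).round(4))
```

```text
red knob top [ 0.4683 -0.2305  0.16  ] [ 0.47   -0.2345  0.16  ] (array([ 0.47019177, -0.23209787,  0.1576643 ]), np.float64(0.0032490490082390236))
blue knob top [ 0.4613 -0.3102  0.16  ] [ 0.4626 -0.3134  0.16  ] (array([ 0.46275787, -0.31174548,  0.15814662]), np.float64(0.0024774597144648514))
orA knob top [ 0.5742 -0.2135  0.16  ] [ 0.5633 -0.2325  0.16  ] (array([ 0.58023202, -0.21784041,  0.1431856 ]), np.float64(8.151549009674974e-05))
orB knob top [ 0.5667 -0.2904  0.16  ] [ 0.5553 -0.309   0.16  ] (array([ 0.57226769, -0.29668649,  0.14323106]), np.float64(0.0004946859766447857))
orC knob top [ 0.362  -0.2325  0.16  ] [ 0.3527 -0.2511  0.16  ] (array([ 0.36269386, -0.23747075,  0.14386196]), np.float64(0.0008726616782151602))
red collar [ 0.4707 -0.2333  0.115 ] [ 0.4689 -0.2353  0.115 ]
blue collar [ 0.4639 -0.3114  0.115 ] [ 0.463  -0.3141  0.115 ]
black collar [ 0.4775 -0.1529  0.115 ] [ 0.4766 -0.1547  0.115 ]
top hole (201.82847690582275, 156.06486129760742) [14.28886223 15.97450066] [0.5706 0.0923 0.115 ]
side hole (271.24385929107666, 158.3542251586914) [ 5.46872997 10.82823181] [0.5692 0.0884 0.115 ]
```

```bash
cat > go.py <<'E'
import sys
from h import *
def rel(x,y,z,yaw):
    s=arm.get_state(); M=R.from_rotvec(s['tcp_rot']).as_matrix()
    d=M.T@(np.array([x,y,z])-s['eef_pos'])
    cur=np.degrees(np.arctan2(M[1,0],M[0,0])); t=-np.radians(yaw-cur)
    print('t',round(s['t'],2),'pos',np.round(s['eef_pos'],4),'yaw',cur.round(2),'tilt',M[:2,2].round(4),'gap',round(s['finger_gap'],3),'F',np.round(s['ft_force'],1),'\nshift',d.round(4),'turn',round(t,4))
if __name__=='__main__': rel(*map(float,sys.argv[1:5]))
E
python3 go.py 0.4697 -0.233 0.40 -5
```

```text
t 0.3 pos [0.1869 0.5702 0.4043] yaw 71.85 tilt [-0.0003 -0.0007] gap 1.001 F [ 0.  -0.2  0.1] 
shift [-0.6751  0.5189  0.0047] turn 1.3413
```

send_rows(steps=[-1,-0.027,0.021,0,0,-1,-0.055,0.042,0,0,-1,-0.082,0.063,0,0,-1,-0.11,0.084,0,0,-1,-0.137,0.105,0,0])

```text
t: 0.72
eef_pos: [0.2441, 0.4058, 0.4042]
tcp_rot: [2.543, 1.844, -0.001]
ft_force: [0.5, 0.2, 0.6]
finger_gap: 1.003
```

send_rows(steps=[-1,-0.027,0.021,0,0,-1,-0.055,0.042,0,0,-1,-0.082,0.063,0,0,-1,-0.11,0.084,0,0,-1,-0.137,0.105,0,0])

```text
t: 1.13
eef_pos: [0.3012, 0.2413, 0.4045]
tcp_rot: [2.543, 1.844, 0.0]
ft_force: [1.0, 0.6, 1.1]
finger_gap: 0.998
```

send_rows(steps=[-1,-0.027,0.021,0,0,-1,-0.055,0.042,0,0,-1,-0.082,0.063,0,0,-1,-0.11,0.084,0,0,-1,-0.137,0.105,0,0])

```text
t: 1.55
eef_pos: [0.3584, 0.0767, 0.4049]
tcp_rot: [2.542, 1.844, 0.002]
ft_force: [1.2, 0.2, 0.2]
finger_gap: 0.999
```

send_rows(steps=[-1,-0.027,0.021,0,0,-1,-0.055,0.042,0,0,-1,-0.082,0.063,0,0,-1,-0.11,0.084,0,0,-1,-0.137,0.105,0,0])

```text
t: 1.97
eef_pos: [0.4156, -0.0881, 0.4052]
tcp_rot: [2.542, 1.843, 0.003]
ft_force: [0.5, 0.5, -0.3]
finger_gap: 0.999
```

```bash
python3 go.py 0.4697 -0.233 0.40 -5
```

```text
t 1.97 pos [ 0.4156 -0.0881  0.4052] yaw 71.88 tilt [ 0.0026 -0.0005] gap 0.999 F [ 0.5  0.5 -0.3] 
shift [-0.1209  0.0965  0.0054] turn 1.3418
```

send_rows(steps=[-1,-0.024,0.019,0.001,0.1,-1,-0.048,0.039,0.002,0.2,-1,-0.073,0.058,0.003,0.3,-1,-0.097,0.077,0.004,0.4,-1,-0.121,0.0965,0.005,0.5])

```text
t: 2.38
eef_pos: [0.4699, -0.2347, 0.4003]
tcp_rot: [2.922, 1.149, 0.004]
ft_force: [0.6, -0.2, 0.5]
finger_gap: 1.002
```

send_rows(steps=[-1,0,0,0,0.1,-1,0,0,0,0.2,-1,0,0,0,0.3,-1,0,0,0,0.4,-1,0,0,0,0.5])

```text
t: 2.8
eef_pos: [0.4699, -0.2349, 0.4002]
tcp_rot: [3.118, 0.382, 0.004]
ft_force: [0.2, -0.2, -0.2]
finger_gap: 1.004
```

send_rows(steps=[-0.6,0,0,0,0.1,-0.6,0,0,0,0.2,-0.6,0,0,0,0.3,-0.6,0,0,0,0.342,-0.6,0,0,0,0.342])

```text
t: 3.22
eef_pos: [0.4698, -0.2349, 0.4002]
tcp_rot: [3.138, -0.156, 0.004]
ft_force: [-0.2, 1.3, 0.8]
finger_gap: 0.801
```

```bash
python3 go.py 0.4697 -0.233 0.297 -5
python3 - <<'E'
from m import *
S=cam('side');T=cam('top')
cv2.imwrite('pics/p2.png',np.hstack([S['img'][60:420,200:540],T['img'][60:420,220:560]]))
E
```

```text
t 3.22 pos [ 0.4698 -0.2349  0.4002] yaw -5.71 tilt [ 0.0024 -0.0003] gap 0.801 F [-0.2  1.3  0.8] 
shift [-0.0006 -0.0019  0.1032] turn -0.0124
```

View pics/p2.png

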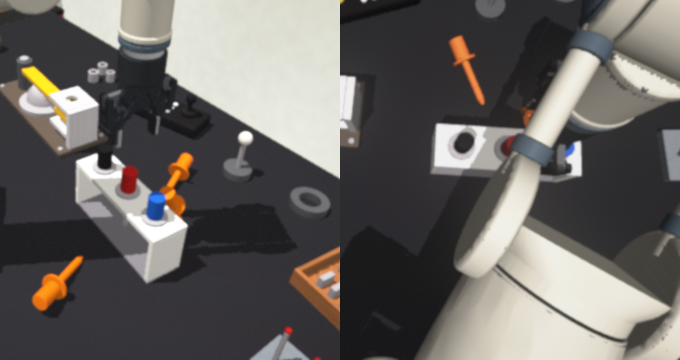

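The picture shows that the free-standing orange pins have toppled and lie on the table. One is in front of the rack at (55,285) and two are behind it at (180,165) and (172,200). The red pin at (128,178) and its rack are unchanged, with the gripper above them. I'm descending.

send_rows(steps=[-0.6,0,-0.001,0.025,0,-0.6,0,-0.002,0.05,0,-0.6,-0.0005,-0.002,0.075,0,-0.6,-0.0005,-0.002,0.09,0,-0.6,-0.0005,-0.002,0.103,0])

```text
t: 3.73
eef_pos: [0.4695, -0.2327, 0.2952]
tcp_rot: [-3.137, 0.149, -0.001]
ft_force: [0.2, -0.8, 1.7]
finger_gap: 0.802
```

```bash
python3 go.py 0.4697 -0.233 0.297 -5
python3 - <<'E'
from m import *
S=cam('side')
cv2.imwrite('pics/p3.png',cv2.resize(S['img'][120:320,230:450],None,fx=3,fy=3))
E
```

```text
t 3.73 pos [ 0.4695 -0.2327  0.2952] yaw -5.44 tilt [0.0006 0.0008] gap 0.802 F [ 0.2 -0.8  1.7] 
shift [ 0.0002  0.0003 -0.0018] turn -0.0077
```

View pics/p3.png

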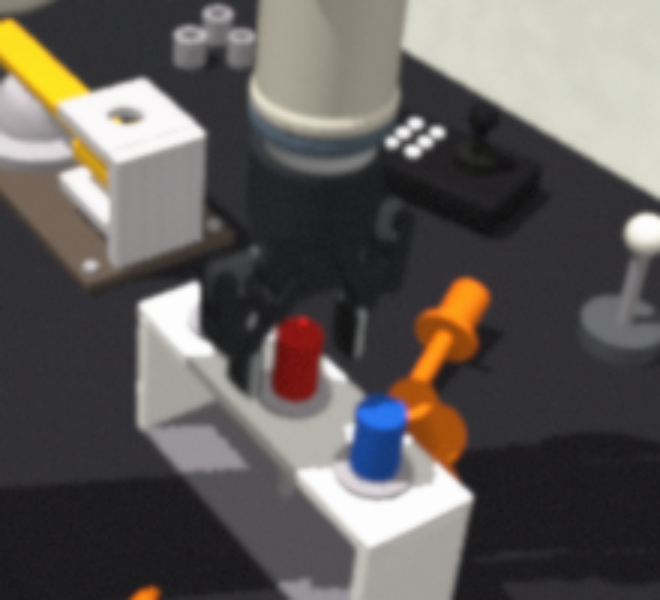

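The red knob at (297,358) sits between the jaws, at (240,350) and (355,330). Closing.

send_rows(steps=[1,0,0,0,0,1,0,0,0,0,1,0,0,0,0,1,0,0,0,0,1,0,0,0,0], force=60)

```text
t: 4.2
eef_pos: [0.4695, -0.2328, 0.2944]
tcp_rot: [-3.137, 0.149, -0.0]
ft_force: [0.3, -0.4, 3.5]
finger_gap: 0.335
```

send_rows(steps=[1,0,0,0,0,1,0,0,0,0,1,0,0,0,0,1,0,0,0,0,1,0,0,0,0])

```text
t: 4.62
eef_pos: [0.4695, -0.2327, 0.2944]
tcp_rot: [-3.137, 0.149, -0.0]
ft_force: [1.0, -0.8, -0.6]
finger_gap: 0.33
```

send_rows(steps=[1,0,0,-0.012,0,1,0,0,-0.027,0,1,0,0,-0.045,0,1,0,0,-0.065,0,1,0,0,-0.085,0])

```text
t: 5.03
eef_pos: [0.4694, -0.2327, 0.3807]
tcp_rot: [-3.137, 0.149, 0.001]
ft_force: [0.1, -0.9, -2.2]
finger_gap: 0.336
```

send_rows(steps=[1,0,0,-0.02,0,1,0,0,-0.04,0,1,0,0,-0.06,0,1,0,0,-0.08,0,1,0,0,-0.095,0])

```text
t: 5.45
eef_pos: [0.469, -0.2327, 0.4784]
tcp_rot: [-3.138, 0.149, -0.002]
ft_force: [-0.2, -0.6, -1.6]
finger_gap: 0.338
```

```bash
python3 go.py 0.570 0.0905 0.475 -5
python3 - <<'E'
from m import *
S=cam('side');T=cam('top')
cv2.imwrite('pics/p4.png',np.hstack([S['img'][0:360,200:540],T['img'][60:420,180:520]]))
E
```

```text
t 5.45 pos [ 0.469  -0.2327  0.4784] yaw -5.45 tilt [0.0014 0.0003] gap 0.338 F [-0.2 -0.6 -1.6] 
shift [ 0.0698 -0.3313  0.0036] turn -0.0079
```

View pics/p4.png

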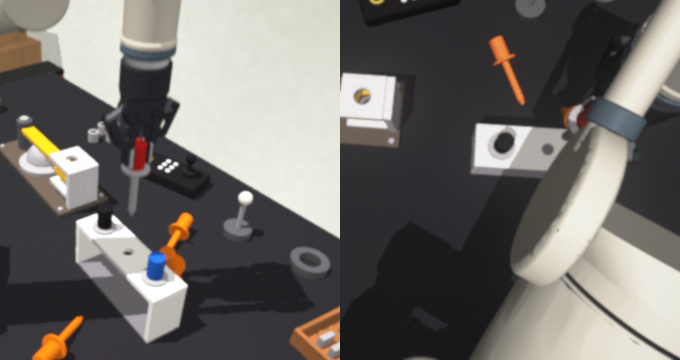

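The pin is held upright: side-view collar at about (135,170), shaft pointing down to (132,213). The middle rack hole at (127,252) is empty, and blue and black are untouched. Carrying it to the clevis.

send_rows(steps=[1,0.003,-0.015,0,0,1,0.008,-0.04,0,0,1,0.015,-0.07,0,0,1,0.022,-0.103,0,0,1,0.029,-0.136,0,0])

```text
t: 5.97
eef_pos: [0.511, -0.0989, 0.4784]
tcp_rot: [3.137, -0.151, 0.005]
ft_force: [0.5, -0.1, -2.4]
finger_gap: 0.337
```

send_rows(steps=[1,0.007,-0.033,0,0,1,0.014,-0.066,0,0,1,0.021,-0.099,0,0,1,0.027,-0.13,0,0,1,0.032,-0.15,0,0])

```text
t: 6.38
eef_pos: [0.5576, 0.0501, 0.4768]
tcp_rot: [3.138, -0.148, 0.001]
ft_force: [-0.1, -0.1, -2.7]
finger_gap: 0.339
```

```bash
python3 go.py 0.570 0.0905 0.42 -5
```

```text
t 6.38 pos [0.5576 0.0501 0.4768] yaw -5.38 tilt [ 0.0008 -0.0003] gap 0.339 F [-0.1 -0.1 -2.7] 
shift [ 0.0085 -0.0414  0.0568] turn -0.0067
```

send_rows(steps=[1,0.004,-0.02,0,0,1,0.0085,-0.0414,0.01,0,1,0.0085,-0.0414,0.03,0,1,0.0085,-0.0414,0.05,0,1,0.0085,-0.0414,0.057,0])

```text
t: 6.8
eef_pos: [0.57, 0.0912, 0.4148]
tcp_rot: [3.137, -0.146, -0.01]
ft_force: [0.1, -0.6, -4.0]
finger_gap: 0.34
```

```bash
python3 go.py 0.570 0.0905 0.42 -5
python3 - <<'E'
from m import *
S=cam('side');T=cam('top')
cv2.imwrite('pics/p5s.png',cv2.resize(S['img'][40:240,180:380],None,fx=3,fy=3,interpolation=cv2.INTER_CUBIC))
cv2.imwrite('pics/p5t.png',cv2.resize(T['img'][70:270,130:330],None,fx=3,fy=3,interpolation=cv2.INTER_CUBIC))
for z in(.1406,.2356): print(proj(S,[.570,.0905,z]),proj(T,[.57,.0905,z]))
E
```

```text
t 6.8 pos [0.57   0.0912 0.4148] yaw -5.32 tilt [-0.0062 -0.001 ] gap 0.34 F [ 0.1 -0.6 -4. ] 
shift [ 0.0001  0.0007 -0.0052] turn -0.0056
[271.0662051  148.48408651] [199.83577805 151.72948537]
[271.30978484 111.41437408] [186.39284694 131.06977696]
```

View pics/p5s.png

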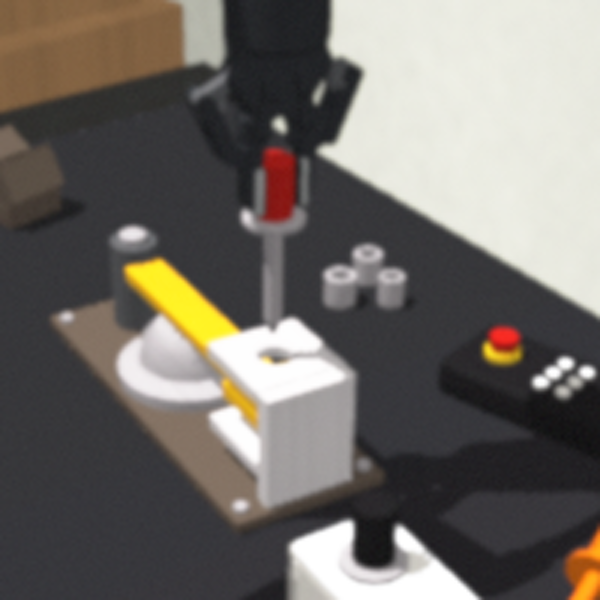

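View pics/p5t.png

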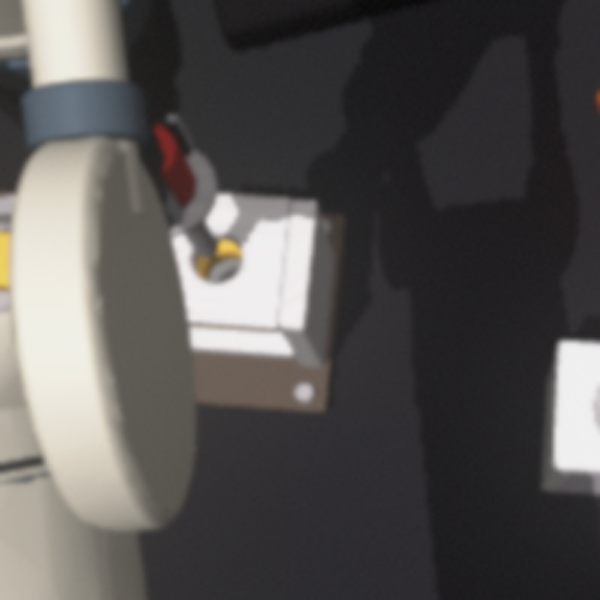

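The shaft tip shows at side (270.7,148.3) and top about (198,152). Predicted for the hole axis were (271.1,148.5) and (199.8,151.7), so it is centred. Lowering now.

send_rows(steps=[1,0,0.0007,0.006,0,1,0,0.0007,0.014,0,1,0,0.0007,0.022,0,1,0,0.0007,0.029,0,1,0,0.0007,0.034,0])

```text
t: 7.32
eef_pos: [0.5696, 0.0896, 0.3818]
tcp_rot: [3.137, -0.148, -0.008]
ft_force: [-0.3, -0.3, -2.1]
finger_gap: 0.336
```

```bash
python3 go.py 0.570 0.0905 0.3015 -5
python3 - <<'E'
from m import *
S=cam('side');T=cam('top')
cv2.imwrite('pics/p6.png',np.hstack([cv2.resize(S['img'][100:230,210:340],None,fx=3,fy=3,interpolation=cv2.INTER_CUBIC),cv2.resize(T['img'][100:230,150:280],None,fx=3,fy=3,interpolation=cv2.INTER_CUBIC)]))
E
```

```text
t 7.32 pos [0.5696 0.0896 0.3818] yaw -5.4 tilt [-0.0053 -0.0009] gap 0.336 F [-0.3 -0.3 -2.1] 
shift [ 0.0007 -0.001   0.0803] turn -0.007
```

View pics/p6.png

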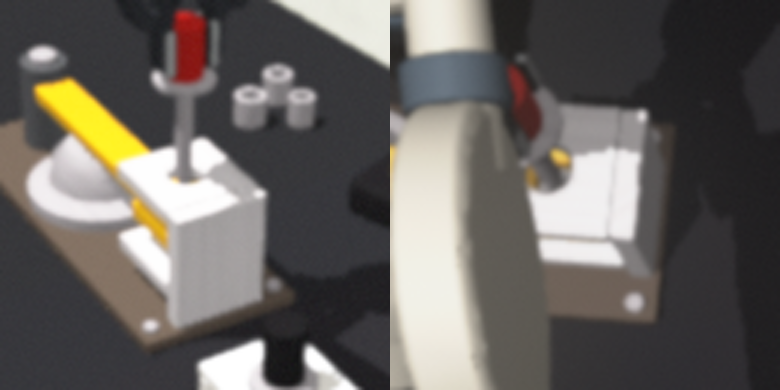

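The tip is going into the upper hole (side (185,180)), no contact force. Continuing.

send_rows(steps=[1,0.0007,-0.001,0.008,0,1,0.0007,-0.001,0.016,0,1,0.0007,-0.001,0.024,0,1,0.0007,-0.001,0.032,0,1,0.0007,-0.001,0.04,0])

```text
t: 7.83
eef_pos: [0.57, 0.0906, 0.3401]
tcp_rot: [3.137, -0.148, -0.012]
ft_force: [-0.5, -0.3, -1.9]
finger_gap: 0.335
```

send_rows(steps=[1,0,0,0.008,0,1,0,0,0.016,0,1,0,0,0.024,0,1,0,0,0.03,0,1,0,0,0.033,0])

```text
t: 8.25
eef_pos: [0.5696, 0.0906, 0.3058]
tcp_rot: [3.136, -0.148, -0.014]
ft_force: [-0.1, -0.1, -2.1]
finger_gap: 0.335
```

```bash
python3 go.py 0.570 0.0905 0.2994 -5
```

```text
t 8.25 pos [0.5696 0.0906 0.3058] yaw -5.39 tilt [-0.0088 -0.0013] gap 0.335 F [-0.1 -0.1 -2.1] 
shift [0.0004 0.     0.0064] turn -0.0067
```

send_rows(steps=[1,0.0004,0,0.0015,0,1,0.0004,0,0.003,0,1,0.0004,0,0.004,0,1,0.0004,0,0.005,0,1,0.0004,0,0.005,0])

```text
t: 8.67
eef_pos: [0.57, 0.0905, 0.3009]
tcp_rot: [3.136, -0.148, -0.013]
ft_force: [0.6, 0.6, -2.0]
finger_gap: 0.337
```

send_rows(steps=[1,0,0,0.0005,0,1,0,0,0.001,0,1,0,0,0.001,0])

```text
t: 8.92
eef_pos: [0.57, 0.0905, 0.3]
tcp_rot: [3.136, -0.148, -0.013]
ft_force: [-0.1, 0.3, -2.2]
finger_gap: 0.337
```

send_rows(steps=[1,0,0,0.0005,0,1,0,0,0.001,0,1,0,0,0.001,0])

```text
t: 9.17
eef_pos: [0.57, 0.0905, 0.2995]
tcp_rot: [3.137, -0.148, -0.012]
ft_force: [-1.3, 0.3, -0.7]
finger_gap: 0.334
```

Run:
```python
from m import *
S=cam('side');T=cam('top')
cv2.imwrite('pics/p7.png',np.hstack([cv2.resize(S['img'][100:230,210:340],None,fx=3,fy=3,interpolation=cv2.INTER_CUBIC),cv2.resize(T['img'][100:230,150:280],None,fx=3,fy=3,interpolation=cv2.INTER_CUBIC)]))
```

```text
(no output)
```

View pics/p7.png

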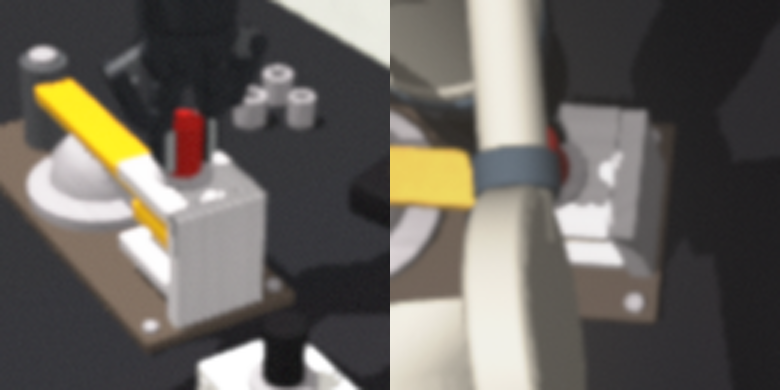

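Contact starts at the predicted height (TCP z 0.2995). The collar is on the upper ear at side crop (190,180). I'll lower a little more until the force confirms it.

send_rows(steps=[1,0,0,0.0005,0,1,0,0,0.001,0,1,0,0,0.001,0])

```text
t: 9.52
eef_pos: [0.5699, 0.0905, 0.2995]
tcp_rot: [3.137, -0.148, -0.011]
ft_force: [-2.6, -0.3, 4.8]
finger_gap: 0.336
```

The push-back of 4.8 N upward with no further descent confirms it is seated. Releasing gradually.

send_rows(steps=[0.3,0,0,0,0,0.2,0,0,0,0,0.1,0,0,0,0,-0.2,0,0,0,0,-0.5,0,0,0,0], force=20)

```text
t: 9.93
eef_pos: [0.57, 0.0905, 0.2993]
tcp_rot: [3.137, -0.147, -0.011]
ft_force: [0.3, -0.1, -0.1]
finger_gap: 0.723
```

send_rows(steps=[-0.5,0,0,0,0,-0.5,0,0,0,0,-0.5,0,0,-0.01,0,-0.5,0,0,-0.03,0,-0.5,0,0,-0.05,0])

```text
t: 10.35
eef_pos: [0.5702, 0.0905, 0.3496]
tcp_rot: [3.136, -0.148, -0.014]
ft_force: [0.3, -0.9, -0.3]
finger_gap: 0.746
```

send_rows(steps=[-0.5,0,0,-0.025,0,-0.5,0,0,-0.05,0,-0.5,0,0,-0.075,0,-0.5,0,0,-0.1,0,-0.5,0,0,-0.12,0])

```text
t: 10.77
eef_pos: [0.5707, 0.0907, 0.473]
tcp_rot: [3.137, -0.148, -0.009]
ft_force: [-0.1, 0.3, 1.0]
finger_gap: 0.747
```

send_rows(steps=[-0.5,0,-0.03,0,0,-0.5,0,-0.06,0,0,-0.5,0,-0.09,0,0,-0.5,0,-0.12,0,0,-0.5,0,-0.15,0,0])

```text
t: 11.18
eef_pos: [0.5846, 0.2413, 0.4738]
tcp_rot: [3.137, -0.148, -0.008]
ft_force: [1.2, -0.3, 0.3]
finger_gap: 0.752
```

send_rows(steps=[-0.5,0,-0.03,0,0,-0.5,0,-0.06,0,0,-0.5,0,-0.09,0,0,-0.5,0,-0.1,0,0,-0.5,0,-0.1,0,0])

```text
t: 11.6
eef_pos: [0.5937, 0.3433, 0.473]
tcp_rot: [3.137, -0.143, -0.009]
ft_force: [1.0, -1.4, 0.3]
finger_gap: 0.751
```

Run:
```python
from m import *
S=cam('side');T=cam('top')
cv2.imwrite('pics/p8s.png',S['img']);cv2.imwrite('pics/p8t.png',T['img'])
cv2.imwrite('pics/p8.png',np.hstack([cv2.resize(S['img'][100:230,210:340],None,fx=3,fy=3,interpolation=cv2.INTER_CUBIC),cv2.resize(T['img'][100:230,150:280],None,fx=3,fy=3,interpolation=cv2.INTER_CUBIC)]))
print(arm.get_state()['t'])
```

```text
11.7
```

View pics/p8.png

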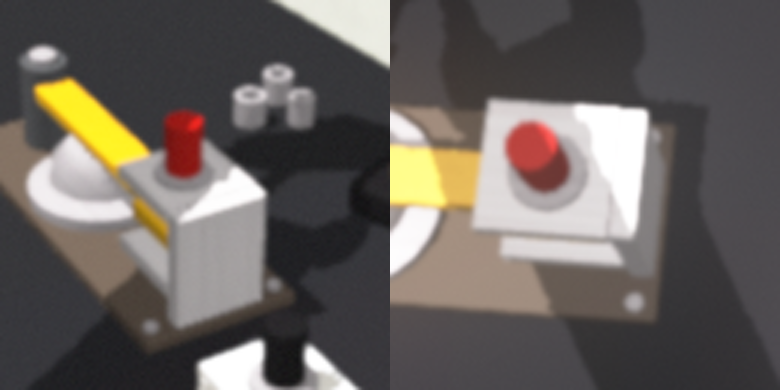

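View pics/p8s.png

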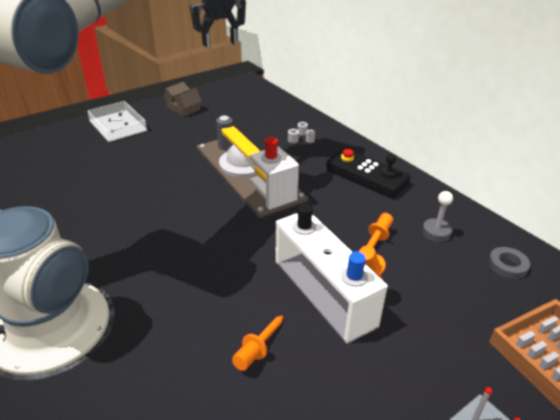

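The pin stands with its collar on the upper ear (top-view crop: knob top (532,145), collar (547,172)), and the black and blue pins hang in place. One numeric check that it stands upright, then I hand in.

Run:
```python
from m import *
S=cam('side');T=cam('top')
print(onz(T,142/3+150,145/3+100,.165),onz(T,157/3+150,172/3+100,.12))
print(onz(S,184/3+210,119/3+100,.165),onz(S,185/3+210,176/3+100,.12), tri(T,(142/3+150,145/3+100),S,(184/3+210,119/3+100)))
s=arm.get_state();print(s['t'],np.abs(s['qvel']).max())
arm.hand_in()
```

```text
[0.56762907 0.08946914 0.165     ] [0.56656847 0.09032701 0.12      ]
[0.56945091 0.0889018  0.165     ] [0.56446998 0.08006904 0.12      ] (array([0.56847352, 0.08906998, 0.16500946]), np.float64(0.001832021596530128))
11.8 0.008735368819866479
the job is handed in; nothing more can be done
```

I took the red pin out of the middle of the rack and lowered it through the three clevis holes until its collar sat on the upper ear. I then let go, moved the arm clear and handed in at about 11.8 s.

**Seating:** the pin pushed back with 4.8 N at the height expected for contact. Afterwards the knob top measured 165.0 mm above the table from both cameras, as it should when seated. From the top camera, the knob and collar axes agree within about 1.5 mm, so the pin stands upright. I did not look at the lower holes directly. That the shaft is through them follows from the full depth and the free descent.

**One disagreement:** the side-camera reading of the collar centre is off by about 10 mm in y. I picked that pixel by hand, and the knob hides part of the collar from that side. The top camera and the knob-top readings contradict it, so I did not rely on it.

**Other pins:** the blue and black pins still hang in the rack. The three orange look-alikes toppled onto the table by themselves early on, with no sign that the arm touched them. In the last pictures they lie clear of the edge.

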